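# Switch on the wax pot's control box in the right order

### The arm

A 6-joint arm with a two-finger parallel gripper is mounted at the origin on a cart in front of the work surface, level with it; the furniture and walls round the work are solid. World frame = base frame: x ahead of the robot, y to its left, z up, the work surface at z = 0. Lengths are in m, angles in rad, forces in N, time in s.
With the tool pointing down it reaches from about 0.35 to 0.975 m from the base axis. Payload 4.9 kg.
Tool frame: the origin (TCP) lies at the very end of the fingers, on their centre line; the grasp point (between the pads) lies env.tcp_to_grasp behind it (env.tcp_to_grasp is the distance from the TCP to the grasp point, in m); x points along the fingers, y is the direction in which the jaws open and shut, and the axes are right-handed (so a half turn about x gives the same grasp; the last joint's range is limited). The gripper opens to 85 mm and grips with 20 to 120 N. Pads are 22 mm wide; open, the fingers measure 114 mm over their backs; the gripper's body (76 mm by 85 mm) begins 54 mm behind the grasp point. The pads swing forward as they close: fully open they stand 13 mm farther back than shut.
Start: joints at [1.072, 0.053, 1.613, -0, 1.476, -0.119], TCP at [0.232, 0.58, 0.231] pointing down, gripper open.
Joint ranges: [-3.01, 3.01], [-1.01, 2.22], [0.06, 2.58], [-1.02, 4.17], [0.09, 2.62], [-3.14, 3.14]. Speed limits (rad/s): [2.57, 2.57, 3.14, 3.14, 3.14, 3.14].

### API

Orientations are given as [roll, pitch, yaw] about the fixed x, y, z axes, in that order (R = Rz(yaw) Ry(pitch) Rx(roll)).
In Python, from rig import env, ungrasp, grasp, kinematics, imaging, job, read_t, read_q, read_joint_vel, read_tau, read_eef_pos, read_tool_rot, read_wrist_force, read_torque, read_opening gives the robot as it stands. Calls block until the motion is done:
- env.move_ptp(position, orientation): joint-space move of the TCP to a pose.
- env.servo_line(position, ori=None, feed=0.15, contact_N=None): straight line of the TCP; ori=None keeps the orientation; feed is the mean speed in m/s. With contact_N (N) it stops when the force on the tool has changed by that much, and returns True; else False.
- env.set_joints(angles): joint-space move.
- ungrasp() and grasp(f_grip=None): open the fingers fully, or close them until they stop; f_grip is the grip in N (None keeps the last).
- env.pause(seconds).
- kinematics.solve_ik(position, orientation): joint angles nearest the present ones, or None.
- imaging.camera(name): name is "scene" or "side" or "wrist"; returns a dict with "pixels" (400x640x3 uint8, red, green, blue), "z_map" (400x640 float32, m along the optical axis (not along the pixel's ray), 0 where there is no reading), "fovy" (degrees; the focal length in pixels is half the picture's height over the tangent of half this angle, whatever the lens; pixels are square), "cx", "cy" (the principal point, pixels), "rvec" (rotation vector, rad) and "tvec" (3), from world to camera coordinates, as OpenCV has them. Camera axes: x right, y down, z forward; pixel columns grow to the right and rows downward; lengths in m; the calibration is good to about 2 mm. A picture is of the moment at which its call begins.
A pose or a line that the arm cannot do raises env.PlanningError and nothing moves.
- job.job_done(): hands the job in, once; it reports no verdict.
Readings, each from a call of its own:
- read_t(): time.
- read_q(): joint angles.
- read_joint_vel(): joint speeds.
- read_tau(): joint torques, N m.
- read_eef_pos(): TCP position.
- read_tool_rot(): TCP orientation.
- read_wrist_force(): force on the tool from outside, world axes, zero at the start.
- read_torque(): the same for the moment, N m.
- read_opening(): opening from 0.0 (shut) to 1.0 (fully open).
Only numpy, scipy, OpenCV 4.12 (cv2) and the standard library are available. Lean on these libraries where they do the work, as an engineer would, in place of code of your own. Each camera call takes 0.05 s, during which the arm holds its last target.

### The job

Start up the wax pot from the grey control box on the worktable, using closed fingertips: first press down the raised end of the rocker switch so that it tips fully over, then press the square key fully down, then press the round flat-topped key fully down. Both keys latch down by themselves. Do not press the mushroom-shaped stop head, and leave the tealight, the candle and the glass cup beside the box standing where they are.

Things in the scene. Friction and masses are not known exactly. Their poses are not given: they have to be found in the camera images.
- control_box: Grey box, 164 x 164 mm, 45 mm high, fixed to the table; origin at the centre of its underside, x and y along its sides, z up. On its top four controls with off-white caps on 4 mm black bezels stand in a square, 37 mm from the box's centre lines: rocker, square key, round key, mushroom head. Which is in which place changes.
- rocker (a joint): Rocker switch: angle in rad, 0 = off (as at the start, give or take), 0.40 = tipped fully over (on). It turns about a level axis along the box's y; it has no spring, resists with about 2 N at the middle of the raised face and stays where it is left.
- rocker_press (a point): Middle of the rocker face to press, 19 mm from the pivot line; moves with it. V-shaped paddle: two faces, each 29 x 28 mm, meet at the pivot line 56 mm above the table. At the start the half on the box's -x side stands up (slope 0.4 rad, outer end 67 mm, this point 63 mm above the table), the +x half is level; fully over, the -x face is level, 56 mm above the table.
- square_key (a joint): Travel of the square key in m: 0 = up, 0.008 = fully down. No spring return: it resists with about 2.5 N and stays where it is left (latched).
- square_key_top (a point): Centre of the flat top of the square key (30 x 30 mm cap); 63 mm above the table when up, 55 mm when fully down; moves with the key.
- round_key (a joint): Travel of the round key in m: 0 = up, 0.008 = fully down. No spring return: it resists with about 2.5 N and stays where it is left (latched).
- round_key_top (a point): Centre of the flat top of the round key (30 mm diameter cylinder); 63 mm above the table when up, 55 mm when fully down; moves with the key.
- stop_head (a joint): Travel of the stop head in m: 0 = up, 0.006 = fully down; it springs back up (about 2 N to start, 5 N at the bottom). Not to be pressed.
- stop_head_top (a point): Top centre of the mushroom-shaped stop head (domed, 44 mm diameter, on a thin stem), 74 mm above the table.
- tealight: Loose tealight in an aluminium cup, 38 mm diameter, 24 mm high, beside the box on its +y side; origin at the centre of its underside.
- candle: Loose round candle banded green and blue, 64 mm diameter, 84 mm high, beside the box on its +y side; origin at the centre of its underside.
- cup: Loose low clear glass cup, 60 mm diameter, 34 mm high, beside the box on its -y side; origin at the centre of its underside.

How it is judged:
On the way, in this order (a step that is already met when the one before it is completed fails the run):
1. the rocker is tipped fully over (at least 0.34 of 0.40 rad) (value of joint rocker above 0.34 rad), for 0.1 s.
2. then the square key is fully down (at least 6.5 of 8 mm) (value of joint square_key above 0.0065 m), for 0.1 s.
3. then the round key is fully down (at least 6.5 of 8 mm) (value of joint round_key above 0.0065 m), for 0.1 s.
At the end, for the whole second after the job is handed in: The rocker is tipped over (at least 0.34 of 0.40 rad), the square key and the round key are down (at least 6.5 of 8 mm each), the stop head is up (less than 1 mm), and the tealight, candle and cup are within 15 mm of where they stood (value of joint rocker above 0.34 rad and value of joint each of square_key, round_key above 0.0065 m and value of joint stop_head below 0.001 m and distance of each of tealight, candle, cup from where it was at the start of the episode below 0.015 m); the robot touches nothing.
It fails at once if the mushroom-shaped stop head is pressed (more than 2 mm) (value of joint stop_head above 0.002 m).
It fails at once if the tealight, the candle or the cup is lifted, carried, tipped or pushed away (15 mm, 0.3 rad) (distance of any of tealight, candle, cup from where it was at the start of the episode above 0.015 m or angle between any of tealight, candle, cup's own z axis and vertical above 0.3 rad).
It also fails if it takes over 48 s, if anything falls off the work surface, if the arm or the gripper's body presses on something with over 40 N, if the wrist force passes 120 N, or if a joint passes its speed limit or range.

## Working session

There is one attempt and no reset: what is moved stays moved. The work goes in short steps, each a Python script; the robot and the scene stay as the last script left them, time stands still between calls to the robot, and variables do not carry over. Pictures are saved under pics/ and viewed, and the job is handed in when it is done.

```bash
ls; mkdir -p pics
python3 - <<'E'
from rig import env, imaging, read_t
import cv2, numpy as np, pickle
d={}
for n in ("scene","side","wrist"):
    c=imaging.camera(n); d[n]=c
    cv2.imwrite(f"pics/{n}0.png",c["pixels"][:,:,::-1])
    R=cv2.Rodrigues(np.array(c["rvec"]))[0]; print(n,c["fovy"],c["cx"],c["cy"],(-R.T@np.array(c["tvec"])).round(3), R[2].round(3))
pickle.dump(d,open("im0.pkl","wb"))
print(read_t(),env.tcp_to_grasp)
E
```

```text
pics
scene 47.33316741050574 323.3038482086974 197.94674026941317 [-0.004 -0.054  0.732] [ 0.603  0.33  -0.726]
side 45.10406850419364 312.6330821638142 197.0348664719856 [ 0.275 -0.488  0.443] [ 0.276  0.846 -0.457]
wrist 59.02896191276761 320.2116534064218 199.27524331698655 [0.156 0.612 0.374] [ 0.297 -0.121 -0.947]
0.15 0.0187
```

View pics/scene0.png

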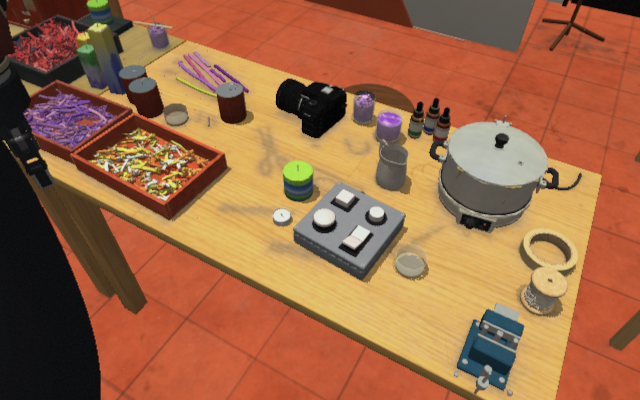

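View pics/side0.png

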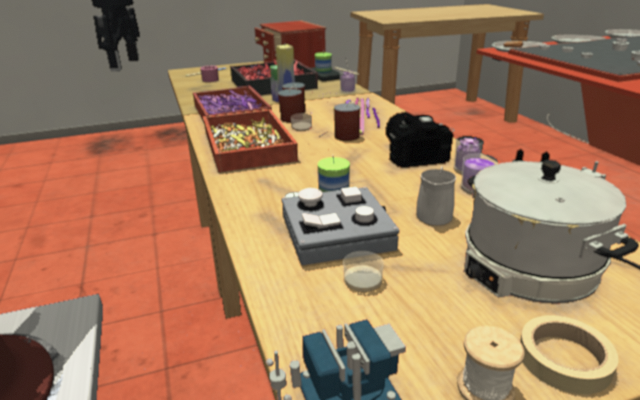

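View pics/wrist0.png

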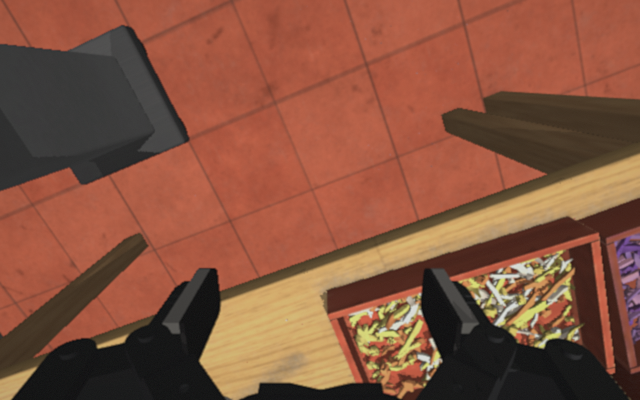

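The scene view shows the box at about (350,228). The square key is at (345,197), the round key at (376,214), the mushroom head at (324,219) and the rocker at (357,238). The tealight is at (282,216), the candle at (298,180) and the cup at (410,265). The side view agrees: mushroom (309,198), square key (351,195), round key (365,214), rocker (321,221). Next I'll segment these and cast rays.

```bash
cat > h.py <<'E'
import cv2, numpy as np
def cam(c):
    R=cv2.Rodrigues(np.array(c["rvec"],float))[0]; t=np.array(c["tvec"],float).ravel()
    f=200/np.tan(np.radians(c["fovy"])/2)
    return R,t,f
def ray(c,uv,z):
    R,t,f=cam(c); uv=np.atleast_2d(uv).astype(float)
    d=np.c_[(uv[:,0]-c["cx"])/f,(uv[:,1]-c["cy"])/f,np.ones(len(uv))]@R
    o=-R.T@t; s=(z-o[2])/d[:,2]
    return o+d*s[:,None]
def proj(c,p):
    R,t,f=cam(c); q=np.atleast_2d(p)@R.T+t
    return np.c_[q[:,0]/q[:,2]*f+c["cx"],q[:,1]/q[:,2]*f+c["cy"]]
E
python3 - <<'E'
import pickle,cv2,numpy as np
from h import *
d=pickle.load(open("im0.pkl","rb"))
rois={"scene":(260,155,440,290),"side":(270,150,410,300)}
for n,(x0,y0,x1,y1) in rois.items():
    c=d[n]; im=c["pixels"]; 
    hsv=cv2.cvtColor(im,cv2.COLOR_RGB2HSV)
    m=((hsv[...,2]>165)&(hsv[...,1]<50)).astype(np.uint8)
    mm=np.zeros_like(m); mm[y0:y1,x0:x1]=m[y0:y1,x0:x1]
    k,l,s,ce=cv2.connectedComponentsWithStats(mm)
    for i in range(1,k):
        if s[i,4]>25: print(n,ce[i].round(1),s[i],ray(c,ce[i],0.063).round(4), ray(c,ce[i],0.074).round(4))
    cv2.imwrite(f"pics/{n}_crop.png",cv2.resize(im[y0:y1,x0:x1,::-1],None,fx=4,fy=4,interpolation=cv2.INTER_CUBIC))
    print(np.unique(im[235:245,310:325].reshape(-1,3),axis=0)[::20][:5] if n=="scene" else "")
E
```

```text
scene [344.8 195.5] [336 189  19  14 159] [[0.5791 0.2152 0.063 ]] [[0.5695 0.2108 0.074 ]]
scene [376.4 211.4] [370 206  14  12 138] [[0.5721 0.1414 0.063 ]] [[0.5626 0.1382 0.074 ]]
scene [281.3 214.9] [273 209  18  13 183] [[0.4709 0.2981 0.063 ]] [[0.4631 0.2923 0.074 ]]
scene [323.9 216.1] [314 208  21  17 287] [[0.5096 0.2247 0.063 ]] [[0.5011 0.2202 0.074 ]]
scene [356.5 236.4] [343 225  27  23 322] [[0.4962 0.1472 0.063 ]] [[0.488  0.1439 0.074 ]]
scene [408.  268.2] [397 261  26  12 102] [[0.4777 0.0362 0.063 ]] [[0.4698 0.0347 0.074 ]]
[[ 56  57  57]
 [ 80  80  81]
 [126 128 129]
 [146 147 148]
 [150 149 151]]
side [352.8 191. ] [341 187  34  11 167] [[0.5777 0.2115 0.063 ]] [[0.569  0.1913 0.074 ]]
side [305.2 194. ] [283 188  40  12 302] [[0.4961 0.2319 0.063 ]] [[0.4897 0.211  0.074 ]]
side [318.6 218.3] [290 198  61  44 723] [[0.4893 0.1424 0.063 ]] [[0.483  0.1242 0.074 ]]
side [379.2 209. ] [376 203   8  11  36] [[0.5917 0.1349 0.063 ]] [[0.5825 0.1168 0.074 ]]
side [364.2 209.7] [355 205  20  11 168] [[0.5681 0.1417 0.063 ]] [[0.5596 0.1234 0.074 ]]
side [363.  278.1] [346 270  35  17 434] [[ 0.4907 -0.026   0.063 ]] [[ 0.4845 -0.0394  0.074 ]]
```

View pics/scene_crop.png

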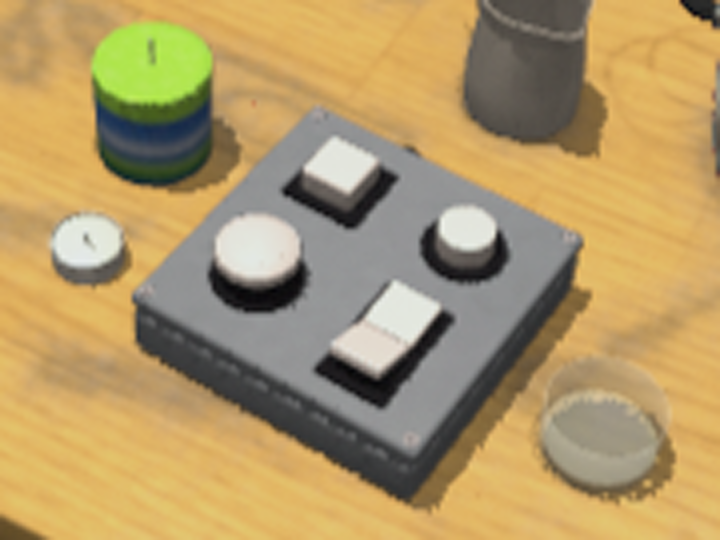

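View pics/side_crop.png

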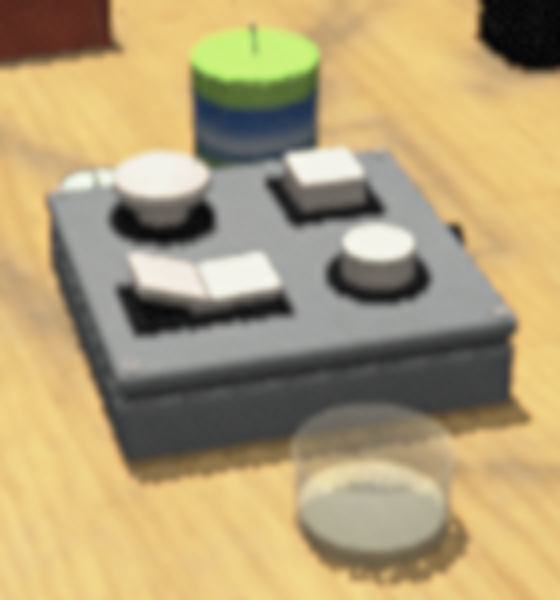

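```bash
cat > loc.py <<'E'
import pickle,cv2,numpy as np
from h import *
def locate(d,rois={"scene":(285,175,415,280),"side":(275,175,405,268)}):
    out={}
    for n,(x0,y0,x1,y1) in rois.items():
        c=d[n]; im=c["pixels"]; hsv=cv2.cvtColor(im,cv2.COLOR_RGB2HSV)
        m=np.zeros(im.shape[:2],np.uint8)
        # grey top: low saturation or black bezel/white cap enclosed
        g=((hsv[...,1]<50)&(hsv[...,2]>85)&(hsv[...,2]<165)).astype(np.uint8)
        m[y0:y1,x0:x1]=g[y0:y1,x0:x1]
        m=cv2.morphologyEx(m,cv2.MORPH_OPEN,np.ones((3,3)))
        k,l,s,ce=cv2.connectedComponentsWithStats(m)
        i=1+np.argmax(s[1:,4]); cnt=max(cv2.findContours((l==i).astype(np.uint8),cv2.RETR_EXTERNAL,cv2.CHAIN_APPROX_NONE)[0],key=cv2.contourArea)
        P=ray(c,cnt[:,0,:],0.045)[:,:2]
        r=cv2.minAreaRect((P*1000).astype(np.float32)); out[n]=r
        b=proj(c,np.c_[cv2.boxPoints(r)/1000,np.full(4,.045)])
        v=im[:,:,::-1].copy(); cv2.drawContours(v,[cnt],-1,(0,0,255),1); cv2.polylines(v,[b.round().astype(int)],True,(0,255,0),1)
        cv2.imwrite(f"pics/{n}_box.png",cv2.resize(v[150:300,250:450],None,fx=4,fy=4))
        print(n,r)
    return out
if __name__=="__main__": locate(pickle.load(open("im0.pkl","rb")))
E
python3 loc.py
```

```text
scene ((537.6502685546875, 180.94796752929688), (162.71075439453125, 165.012451171875), 84.23411560058594)
side ((530.759033203125, 175.77804565429688), (159.98831176757812, 163.00726318359375), 84.68510437011719)
```

View pics/side_box.png

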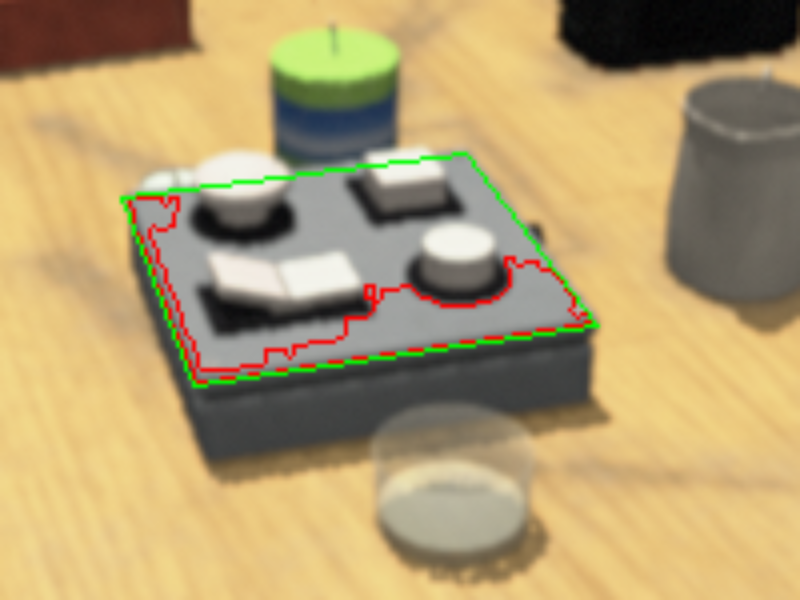

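View pics/scene_box.png

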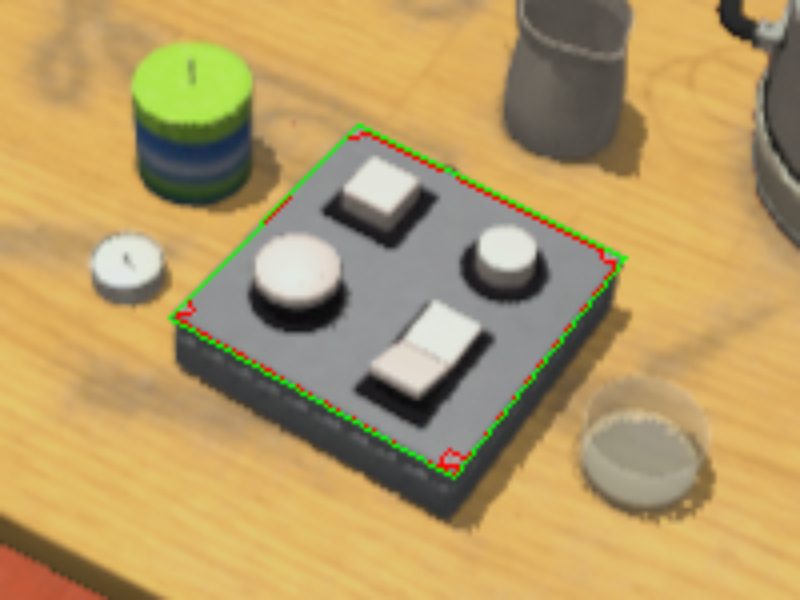

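Run:
```python
import pickle,numpy as np
from h import *
d=pickle.load(open("im0.pkl","rb"))
for n,pts in {"scene":[(345,196),(376.4,211.5),(281,215)],"side":[(353,191),(364.5,210)]}.items():
    c=d[n];R,t,f=cam(c);o=-R.T@t
    for p in pts:
        z=c["z_map"][int(round(p[1])),int(round(p[0]))]
        q=np.array([(p[0]-c["cx"])/f,(p[1]-c["cy"])/f,1])*z
        print(n,p,z,(R.T@(q-t)).round(4),ray(c,p,.063).round(4))
# predict from box fits
for cx,cy in [(.5377,.181),(.5308,.1758)]:
    a=np.radians(-5.6);Rz=np.array([[np.cos(a),-np.sin(a)],[np.sin(a),np.cos(a)]])
    for p in [(.037,.037),(.037,-.037)]: print(np.array([cx,cy])+Rz@p)
```

```text
scene (345, 196) 0.9219334 [0.5761 0.2132 0.0653] [[0.5782 0.2141 0.063 ]]
scene (376.4, 211.5) 0.89458287 [0.5701 0.1406 0.065 ] [[0.5718 0.1412 0.063 ]]
scene (281, 215) 0.9504578 [0.5037 0.3232 0.0159] [[0.4703 0.2983 0.063 ]]
side (353, 191) 0.8480184 [0.5779 0.2111 0.0632] [[0.578  0.2114 0.063 ]]
side (364.5, 210) 0.7875144 [0.5687 0.142  0.0621] [[0.5681 0.1405 0.063 ]]
[0.57813398 0.21421285]
[0.57091285 0.14056602]
[0.57123398 0.20901285]
[0.56401285 0.13536602]
```

```bash
cat >> h.py <<'E'
YAW=np.radians(-5.6); C=np.array([.537,.180])
def bx(x,y,z):
    c,s=np.cos(YAW),np.sin(YAW); return [float(C[0]+c*x-s*y),float(C[1]+s*x+c*y),z]
E
python3 - <<'E'
from rig import *
from h import *
import pickle
d=pickle.load(open("im0.pkl","rb"))
print("crease",ray(d["scene"],(357.5,235.75),.056),bx(-.037,-.037,.056))
for r in (0,np.pi):
    print(r,[kinematics.solve_ik(bx(-.056,-.037,z),[r,np.pi/2,YAW]) for z in (.2,.055)])
ori=[0,np.pi/2,float(YAW)]
try:
    print(read_tool_rot())
    grasp(20)
    print(read_t(),read_opening(),read_eef_pos())
    env.move_ptp(bx(-.05,-.037,.20),ori)
    print(read_t(),read_q(),read_eef_pos(),read_wrist_force())
except Exception as e: print(repr(e))
w={n:imaging.camera(n) for n in ("scene","side","wrist")}
pickle.dump(w,open("im1.pkl","wb"))
for n in w: cv2.imwrite(f"pics/{n}1.png",w[n]["pixels"][:,:,::-1])
E
```

```text
crease [[0.50382416 0.14831361 0.056     ]] [0.49656601890958374, 0.14678715349176077, 0.056]
0 [array([ 1.52814376e-01, -2.31306536e-01,  1.93140681e+00, -4.44089210e-16,
        1.44149238e+00, -1.32024351e+00]), array([ 1.52814376e-01, -6.49539885e-02,  2.04214842e+00, -4.44089210e-16,
        1.16439823e+00, -1.32024351e+00])]
3.141592653589793 [array([ 1.52814376e-01, -2.31306536e-01,  1.93140681e+00, -4.44089210e-16,
        1.44149238e+00,  1.82134914e+00]), array([ 1.52814376e-01, -6.49539885e-02,  2.04214842e+00, -4.44089210e-16,
        1.16439823e+00,  1.82134914e+00])]
[-1.70052743  1.5691924  -2.08036824]
0.9167 0.0024627491288075776 [0.23170041 0.58045246 0.2313358 ]
2.7417 [ 1.50917052e-01 -2.16766403e-01  1.91889884e+00  2.42357944e-04
  1.43919594e+00 -1.32299638e+00] [0.48362713 0.1486678  0.20017379] [-0.37370092 -0.15996794 -0.38190049]
```

View pics/wrist1.png

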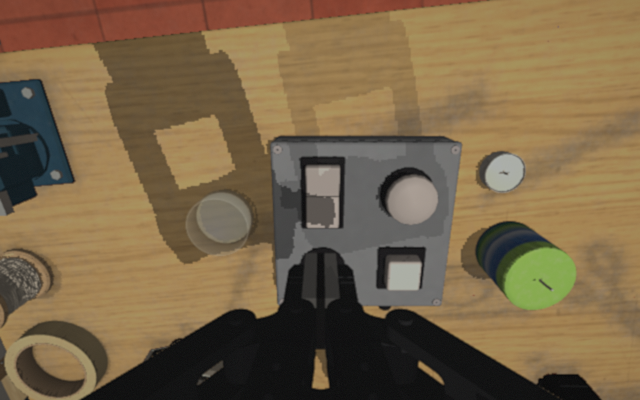

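View pics/side1.png

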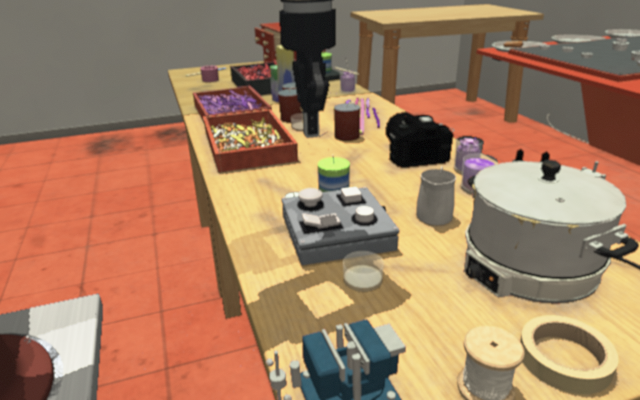

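The wrist view shows the rocker bezel spanning about (301–343, 157–229), with the crease near (322,194). The stop head is at (411,198) and the square key at (404,274). I'll cross-check these against the model before pressing.

Run:
```python
import pickle
from h import *
w=pickle.load(open("im1.pkl","rb"))["wrist"]; d=pickle.load(open("im0.pkl","rb"))
print("bezel",ray(w,(322,193),.049),bx(-.037,-.037,0)); print("crease wrist",ray(w,(322,194.5),.056),"scene",ray(d["scene"],(356.5,238.2),.056))
print("sq",ray(w,(404,275),.063),bx(.037,.037,0)); print("head",ray(w,(411,198),.07),bx(-.037,.037,0))
print("corners",ray(w,[(273.5,141.5),(461,142)],.045),bx(-.082,-.082,0),bx(-.082,.082,0))
v=w["pixels"][:,:,::-1].copy()
pts=[bx(a*.082,b*.082,.045) for a,b in((-1,-1),(-1,1),(1,1),(1,-1))]
cv2.polylines(v,[proj(w,np.array(pts)).round().astype(int)],True,(0,255,0),1)
for p in [bx(-.037,-.037,.056),bx(-.056,-.037,.063),bx(.037,.037,.063),bx(-.037,.037,.074)]:
    cv2.drawMarker(v,tuple(int(q) for q in proj(w,np.array(p))[0].round()),(0,0,255),0,8)
cv2.imwrite("pics/wchk.png",cv2.resize(v[120:320,240:500],None,fx=3,fy=3))
```

```text
bezel [[0.49646263 0.15018772 0.049     ]] [0.49656601890958374, 0.14678715349176077, 0]
crease wrist [[0.49558131 0.15024024 0.056     ]] scene [[0.49759641 0.14731616 0.056     ]]
sq [[0.57683652 0.21707635 0.063     ]] [0.5774339810904163, 0.2132128465082392, 0]
head [[0.50111801 0.22282792 0.07      ]] [0.5037871534917608, 0.22043398109041626, 0]
corners [[0.44816314 0.11354354 0.045     ]
 [0.46398267 0.2716808  0.045     ]] [0.44738955542123965, 0.1063931509817401, 0] [0.4633931509817401, 0.2696104445787604, 0]
```

View pics/wchk.png

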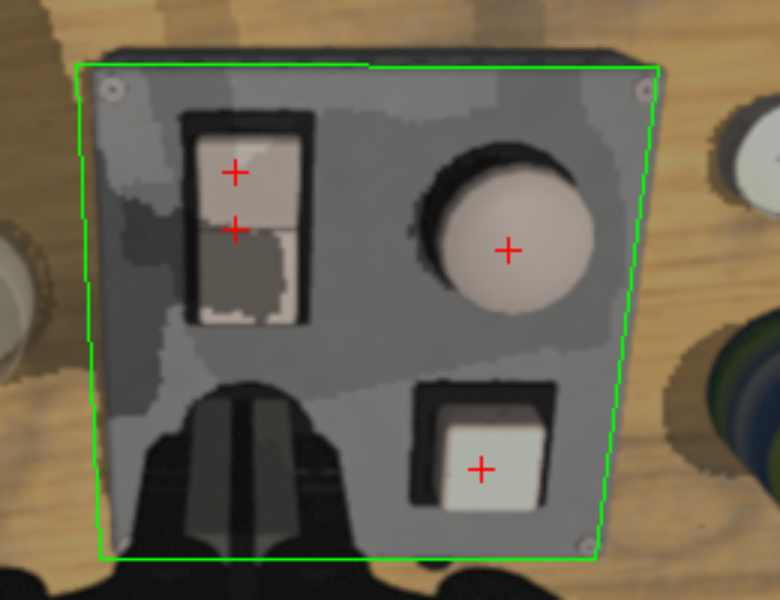

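The crease matches along x. The wrist view puts everything 2–3 mm farther in +y, so I'll shift the centre by 1.5 mm. That is well inside the cap size, so I'll press the rocker now.

```bash
sed -i 's/\[.537,.180\]/[.537,.1815]/' h.py
cat > press.py <<'E'
from rig import *
from h import *
import sys,pickle
ori=[0,np.pi/2,float(YAW)]
def press(x,y,zlow,tag,N=10):
    env.servo_line(bx(x,y,.10),ori,feed=.15); env.servo_line(bx(x,y,.072),ori,feed=.08)
    env.pause(.2); print("pre",read_wrist_force().round(2))
    for z in np.arange(.066,zlow-1e-6,-.002).tolist()+[zlow]:
        hit=env.servo_line(bx(x,y,z),ori,feed=.02,contact_N=N)
        print(round(z,4),hit,read_eef_pos().round(4),read_wrist_force().round(2))
        if hit: break
    env.pause(.25); print("held",read_eef_pos().round(4),read_wrist_force().round(2))
    env.servo_line(bx(x,y,.12),ori,feed=.12)
    print("t",read_t())
    for n in ("scene","side"):
        c=imaging.camera(n); x0,y0,x1,y1={"scene":(260,155,440,290),"side":(270,150,410,300)}[n]
        cv2.imwrite(f"pics/{n}_{tag}.png",cv2.resize(c["pixels"][y0:y1,x0:x1,::-1],None,fx=4,fy=4,interpolation=cv2.INTER_CUBIC))
E
python3 -c "
from press import *
press(-.057,-.037,.0548,'rocker')"
```

```text
pre [ 1.   -0.81  0.62]
0.066 False [0.4765 0.1502 0.0658] [-0.23  0.9  -0.04]
0.064 False [0.4767 0.1503 0.064 ] [-0.14 -0.09  0.5 ]
0.062 False [0.4767 0.1502 0.0619] [ 0.95 -0.09  0.56]
0.06 False [0.4766 0.1502 0.0598] [-0.12 -0.34  0.77]
0.058 False [0.4765 0.1502 0.0577] [ 0.26  0.25 -0.02]
0.056 False [0.4767 0.1502 0.056 ] [-0.11 -0.17  1.94]
0.0548 False [0.4768 0.1503 0.056 ] [-4.27 -1.19  8.71]
held [0.4768 0.1503 0.0559] [-4.55 -0.06  9.05]
t 7.3
```

View pics/side_rocker.png

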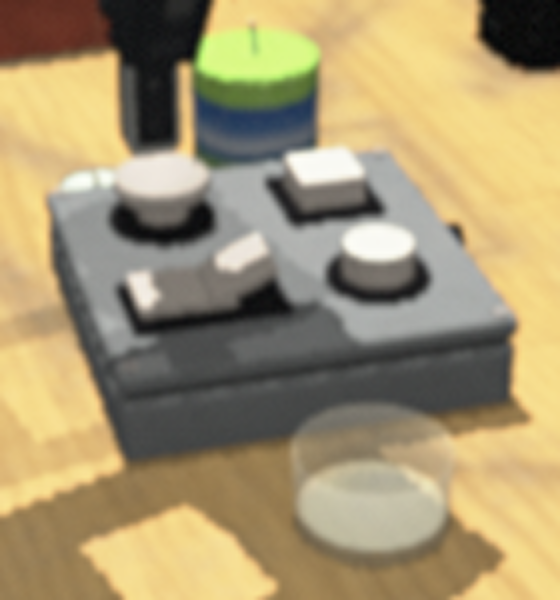

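View pics/scene_rocker.png

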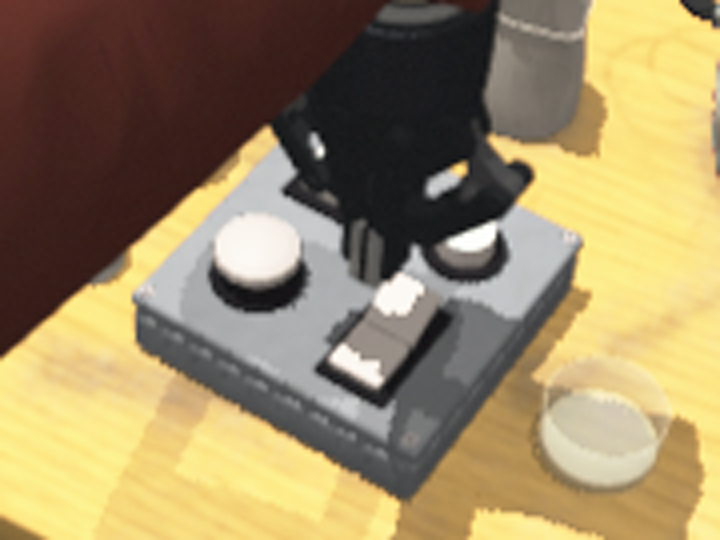

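The side view shows the -x half level and the +x half raised, so the rocker is fully over. It stopped at z=0.0559 with 9 N. Before the square key I'll check the gripper's clearance to the candle and the jug.

Run:
```python
import pickle
from h import *
d=pickle.load(open("im0.pkl","rb"))
s=d["scene"]
def tb(p): 
    v=np.array(p)[:,:2]-C; c,q=np.cos(YAW),np.sin(YAW); return (v@np.array([[c,-q],[q,c]])).round(3)
print("candle top",tb(ray(s,(298,170.5),.084)),"tealight",tb(ray(s,(282,216),.024)),"jug base front",tb(ray(s,(391,188),0)),"jug left",tb(ray(s,(377,180),0)))
w=pickle.load(open("im1.pkl","rb"))["wrist"]
print("candle top wrist",tb(ray(w,(541,281),.084)))
# gripper profile from scene z_map at pose1 TCP (z .20): points near tool, in tool-relative coords
for n in("scene","side"):
    c=pickle.load(open("im1.pkl","rb"))[n]; R,t,f=cam(c); v,u=np.mgrid[0:400,0:640]; z=c["z_map"]
    P=np.stack([(u-c["cx"])/f*z,(v-c["cy"])/f*z,z],-1).reshape(-1,3); P=(P-t)@R; P=P[z.ravel()>0]
    tcp=np.array([.4836,.1487,.2]); q=P-tcp; a,b=np.cos(YAW),np.sin(YAW)
    X=q[:,0]*a+q[:,1]*b; Y=-q[:,0]*b+q[:,1]*a; Z=q[:,2]
    for lo in range(-10,110,10):
        k=(Z>lo/1e3)&(Z<=lo/1e3+.01)&(abs(X)<.12)&(abs(Y)<.12)
        if k.sum()>3: print(n,lo,k.sum(),"x",np.percentile(X[k],[1,99]).round(3),"y",np.percentile(Y[k],[1,99]).round(3))
```

```text
candle top [[0.025 0.145]] tealight [[-0.053  0.13 ]] jug base front [[ 0.172 -0.004]] jug left [[0.175 0.035]]
candle top wrist [[0.029 0.15 ]]
scene 0 28 x [-0.009 -0.002] y [-0.012  0.01 ]
scene 10 69 x [-0.01  0.01] y [-0.015  0.012]
scene 20 93 x [-0.01   0.008] y [-0.015  0.012]
scene 30 69 x [-0.01   0.004] y [-0.015  0.012]
scene 40 102 x [-0.012 -0.   ] y [-0.031  0.029]
scene 50 280 x [-0.012  0.013] y [-0.037  0.036]
scene 60 196 x [-0.015  0.013] y [-0.045  0.042]
scene 70 257 x [-0.016  0.006] y [-0.054  0.047]
scene 80 262 x [-0.016  0.002] y [-0.062  0.041]
scene 90 360 x [-0.018  0.014] y [-0.063  0.035]
scene 100 340 x [-0.018  0.007] y [-0.049  0.03 ]
side 0 86 x [-0.013  0.01 ] y [-0.014  0.001]
side 10 102 x [-0.013  0.009] y [-0.016  0.001]
side 20 120 x [-0.013  0.009] y [-0.017  0.005]
side 30 103 x [-0.013  0.009] y [-0.017  0.006]
side 40 100 x [-0.015  0.01 ] y [-0.034  0.024]
side 50 170 x [-0.014  0.01 ] y [-0.042  0.032]
side 60 171 x [-0.018  0.01 ] y [-0.051  0.02 ]
side 70 214 x [-0.019  0.01 ] y [-0.058  0.05 ]
side 80 265 x [-0.018  0.015] y [-0.064  0.051]
side 90 293 x [-0.021  0.017] y [-0.063  0.018]
side 100 283 x [-0.021  0.017] y [-0.048  0.03 ]
```

The linkage reaches at most y≈0.10 m in the box frame, at heights of 0.13 m and up. The candle edge is at 0.113 m and it is 0.084 m tall, so there is clearance. Pressing the square key.

```bash
python3 -c "
from press import *
press(.037,.037,.0538,'square')"
```

```text
pre [ 0.38  0.14 -0.27]
0.066 False [0.5772 0.2147 0.0657] [ 0.35 -0.16  0.42]
0.064 False [0.5773 0.2147 0.0638] [-0.77  0.23 -0.08]
0.062 False [0.5776 0.2147 0.0621] [ 0.26 -0.33  0.74]
0.06 False [0.5777 0.2148 0.0601] [0.29 1.04 2.4 ]
0.058 False [0.5775 0.2147 0.0579] [ 1.42 -0.46  1.79]
0.056 False [0.5774 0.2147 0.0558] [1.56 0.59 0.21]
0.054 False [0.5775 0.2147 0.055 ] [-2.87 -1.21  6.19]
0.0538 False [0.5775 0.2147 0.0549] [-1.78  0.21  7.89]
held [0.5775 0.2147 0.0549] [-2.87 -1.31  6.99]
t 12.2083
```

View pics/side_square.png

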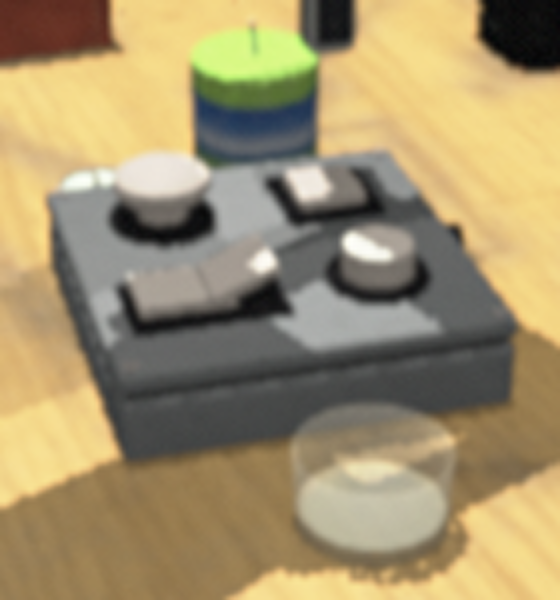

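The square key is down: it stopped at 0.0549 with 7–8 N, and its cap sits visibly lower. The rocker is still over. The round key is next.

Run:
```python
from press import *
press(.037,-.037,.0538,'round')
env.servo_line(bx(.02,-.02,.22),ori,feed=.15)
env.move_ptp([.30,.50,.24],ori)
env.pause(.3)
print(read_t(),read_wrist_force().round(2))
w={n:imaging.camera(n) for n in ("scene","side")}; pickle.dump(w,open("im2.pkl","wb"))
for n,(x0,y0,x1,y1) in {"scene":(260,155,440,290),"side":(270,150,410,300)}.items():
    cv2.imwrite(f"pics/{n}_end.png",cv2.resize(w[n]["pixels"][y0:y1,x0:x1,::-1],None,fx=4,fy=4,interpolation=cv2.INTER_CUBIC))
```

```text
pre [-0.63 -0.33  0.47]
0.066 False [0.57   0.141  0.0657] [-0.36  1.   -0.16]
0.064 False [0.5701 0.1411 0.0638] [-0.44 -0.39 -0.19]
0.062 False [0.5704 0.1411 0.0621] [ 0.47 -0.15  0.56]
0.06 False [0.5704 0.1411 0.0601] [-0.11  0.33  1.5 ]
0.058 False [0.5703 0.1411 0.0579] [ 0.66 -0.18  1.13]
0.056 False [0.5702 0.141  0.0558] [0.2  0.05 0.83]
0.054 False [0.5703 0.1411 0.0549] [-1.63 -0.32  7.42]
0.0538 False [0.5703 0.1411 0.0549] [-3.43 -0.73  7.73]
held [0.5703 0.1411 0.0549] [-2.68 -0.66  7.89]
t 16.8167
19.6167 [ 0.4  -0.03  0.63]
```

View pics/side_end.png

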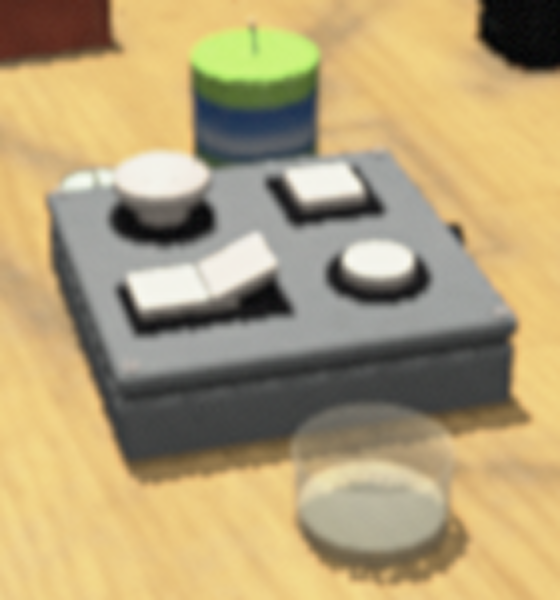

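View pics/scene_end.png

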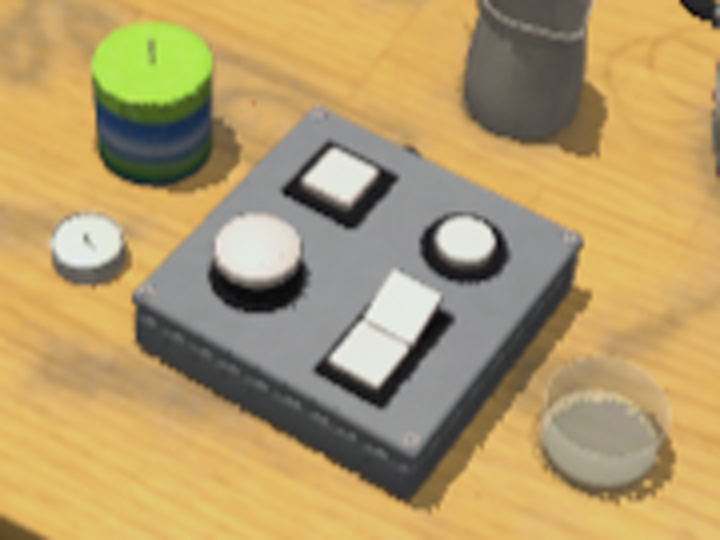

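The rocker is over and both keys are down. The head, tealight (282,216), candle (298,180) and cup (410,262) look the same as in the first picture. Handing in.

```bash
python3 -c "
from rig import *
job.job_done(); print(read_t())"
```

```text
the job is handed in; nothing more can be done
the job is handed in; nothing more can be done
```

With closed fingertips I tipped the rocker, then pressed the square key, then the round key. I moved the arm clear and handed the job in at about 20 s of the 48 s allowed; handing in gives no verdict.

- **Rocker:** it stopped at z = 55.9 mm with about 9 N. The last pictures show its -x face level and its +x half raised.
- **Square key and round key:** each stopped at z = 54.9 mm with 7–8 N (fully down is 55 mm). Both caps look fully down in the last pictures.
- **Stop head, tealight, candle and cup:** none shows any visible change from the first pictures. I judged this by eye and did not measure it.
- **Disagreement:** the camera views differed by 2–7 mm on where the box stands. The wrist view put everything 2–3 mm farther in +y. The side view's box outline was 5–7 mm off because it caught only part of the top, so I dropped it. I used a compromise centre, and every press landed on its cap.

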